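# Send the workshop air to the blue outlet

### The job

Send the air to the blue outlet: with a finger, push the black selector pointer round until it points at the outlet with the blue collar, and only then push the red supply lever fully open, along its pipe as far as it goes. Leave the pointer on blue, pick nothing up, and leave the loose things on and around the manifold where they are.

Things in the scene. Friction and masses are not known exactly. Their poses are not given: they have to be found in the camera images.
- rig: air manifold fixed to the bench: aluminium plate 12 mm thick, a disc of 280 mm under the selector and a tongue 80 mm wide that runs from it to the right (-y), under the supply pipe. x points away from the robot at yaw 0, y left, z up; origin on the bench midway between selector and lever axes. Grey selector housing, top at z = 78 mm; low gauge in front of it, top 47 mm; nothing above 105 mm
- pointer_hub (a point): point on the upright axis of the selector pointer, at the pointer's mid height: rig (30, 115, 88) mm. The grey housing under the pointer has a radius of 33 mm (40 mm at its foot); further out, the space under the pointer is free down to the branch pipes, whose tops are at z = 31 mm
- pointer (a joint): angle (rad) of the selector pointer, a black bar with an orange tip, 16 mm wide, from z = 81 to 95 mm, tip 85 mm from the axis: 0 points along the rig's +x, positive is to the left (counter-clockwise from above); stops at -1.75 and 1.75; starts between -0.3 and 0.3. Stiff (0.2 N m: about 2.8 N at 72 mm), stays where it is left
- pointer_tip (a point): the tip of the pointer, 85 mm from its axis
- pointer_aim (a point): point in the air straight ahead of the pointer, 120 mm from its axis: it stands over an outlet's centre when the pointer points exactly at that outlet
- lever_hub (a point): point on the upright axis of the supply lever, at the sleeve's mid height: rig (-30, -115, 86) mm. It sits on a brass valve in a 22 mm steel pipe that runs along the rig's y. The valve's body reaches up to z = 61 mm within 30 mm of the axis; along the rest of the pipe the fittings reach 57 mm at most; elsewhere only the plate (z = 12 mm) lies below the lever
- lever (a joint): angle (rad) of the supply lever (steel, red sleeve 20 mm wide, from z = 78 to 94 mm, 30 to 92 mm from the axis): 0 is shut, across the pipe, pointing along the rig's +x; it opens clockwise from above to its stop at 1.571, where it lies along the pipe and points along the rig's -y. Starts between 0 and 0.12. Stiff (0.25 N m: about 3.6 N at 70 mm), stays where it is left
- lever_tip (a point): the free end of the red lever, 92 mm from its axis. Keep the arm clear of what stands round the rig: a tool chest with a side handle to the left (from about y = 0.3 m on, beyond x = 0.5 m), and a small tray on the back wall above the right half of the rig, 0.41 m above the bench, its front edge running from x = 0.64 m at y = 0 to x = 0.55 m at y = -0.32 m
- outlet_blue: outlet coupling with a blue collar: upright, 34 mm across, 54 mm high, standing on the round plate; origin at the centre of its foot (12 mm above the bench). The four outlets stand 120 mm from the pointer's axis, at pointer angles -1.396, -0.698, 0.698 and 1.396 rad; which colour stands where changes
- outlet_green: outlet coupling with a green collar: upright, 34 mm across, 54 mm high, standing on the round plate; origin at the centre of its foot (12 mm above the bench). The four outlets stand 120 mm from the pointer's axis, at pointer angles -1.396, -0.698, 0.698 and 1.396 rad; which colour stands where changes
- outlet_yellow: outlet coupling with a yellow collar: upright, 34 mm across, 54 mm high, standing on the round plate; origin at the centre of its foot (12 mm above the bench). The four outlets stand 120 mm from the pointer's axis, at pointer angles -1.396, -0.698, 0.698 and 1.396 rad; which colour stands where changes
- outlet_white: outlet coupling with a white collar: upright, 34 mm across, 54 mm high, standing on the round plate; origin at the centre of its foot (12 mm above the bench). The four outlets stand 120 mm from the pointer's axis, at pointer angles -1.396, -0.698, 0.698 and 1.396 rad; which colour stands where changes
- nut_m30: brown rusty hex nut, 45 x 51 x 24 mm, lying on the round plate beyond the selector housing, below the pointer; its top is at z = 36 mm; loose, to be left alone. Origin at the centre of its underside
- bolt_m20: rusty hex bolt, 89 mm long, lying on the bench at the right, beyond the end of the supply pipe; loose, to be left alone. Origin at the centre of its underside
- can_small: small rusty open tin can, 70 mm across and 85 mm high, on the bench to the right of the lever; loose, to be left alone. Origin at the centre of its underside
- cold_chisel: rusty cold chisel, 193 mm long, 22 mm wide, 17 mm high, lying on the bench left of the rig; loose, to be left alone. Origin at the centre of its underside
- wood_wedge: wooden wedge, 140 x 40 x 35 mm, lying on the bench at the left, nearer the robot than the chisel; loose, to be left alone. Origin at the centre of its underside

How it is judged:
By the outcome, as a careful person would: the job done as asked, in the order asked, and still so for the second after the job is handed in, with the robot touching nothing.
It also fails if it takes over 58 s, if anything falls off the work surface, if the arm or the gripper's body presses on something with over 40 N, if the wrist force passes 120 N, or if a joint passes its speed limit or range.

### The arm

A 6-joint arm with a two-finger parallel gripper is mounted at the origin on the work surface; the furniture and walls round the work are solid. World frame = base frame: x ahead of the robot, y to its left, z up, the work surface at z = 0. Lengths are in mm, angles in degrees, forces in N, time in s.
With the tool pointing down it reaches from about 325 to 750 mm from the base axis. Payload 7.6 kg.
Tool frame: the origin (TCP) lies at the very end of the fingers, on their centre line; the grasp point (between the pads) lies 19 mm behind it; z points along the fingers, y is the line along which they close (so a half turn about z gives the same grasp; the last joint's range is limited). The gripper opens to 85 mm and grips with 20 to 120 N. Pads are 22 mm wide; open, the fingers measure 114 mm over their backs; the gripper's body (76 mm by 85 mm) begins 54 mm behind the grasp point. The pads swing forward as they close: fully open they stand 13 mm farther back than shut.
Start: joints at [61.69, 2.991, 80.254, -0, 96.75, -4.028], TCP at [215.882, 478.584, 207.023] pointing down, gripper open.
Joint ranges: [-166.34, 166.34], [-52.06, 124.39], [6.96, 135.62], [-60.46, 240.46], [14.63, 156.25], [-167.68, 167.68]. Speed limits (degrees/s): [147.25, 147.25, 172.46, 180, 180, 180].

### API

Orientations are given as a 3x3 rotation matrix whose columns are the frame's x, y, z axes.
In Python, from workcell import env gives the robot as it stands.
- The arm moves only by the tool step_arm, never from a script. Its argument "motion" is a list of rows, each an object with "angular": the turn, a rotation vector about the tool's x, y, z in rad, a list of three; "travel": the shift along the tool's x, y, z in mm, a list of three; "fingers": the opening, from 0 (shut) to 1 (fully open). In form: [{"angular": [wx, wy, wz], "travel": [dx, dy, dz], "fingers": fingers}, ...]. A call has 1 to 12 rows; each row shifts and turns the commanded pose from where the row before left it, along the tool's axes as they then stand; what a row does not reach is not made up. A row lasts 1/12 s, in which the tool goes at most 41.7 mm and 7.16 degrees, less where a joint would pass 70% of its speed; a pose out of reach is approached as far as the arm can. A call with a gripper value outside its range is refused whole. The fingers move at their own pace and stop on an object; the grip force is fixed at half the most. Time passes only in rows, so rows that do not move let the fingers close. It gives the time, the measured TCP pose, the force, the opening and the grip force at its end, in the units of the state.
- env.sense(): the state, without advancing time (a new reading comes with each control period).
- env.get_image(name): name is "scene" or "top" or "wrist"; returns (picture, depth): 400x640x3 uint8, red, green, blue; 400x640 float32, mm along the optical axis (not along the pixel's ray), 0 where there is no reading.
- env.camera_model(name): a dict with "fx", "fy", "cx", "cy" (pixels), "distortion" ([k1, k2, p1, p2, k3] as OpenCV has them; the pictures are not rectified), "rvec" (rotation vector, rad) and "tvec" (3), from world to camera coordinates, as OpenCV has them; the wrist camera has in their place "hand_eye" (4x4, takes a point from camera to tool coordinates, whose origin is the TCP and whose axes are the flange's). Camera axes: x right, y down, z forward; pixel columns grow to the right and rows downward; lengths in mm; the calibration is good to about 2 mm. A picture is of the moment at which its call begins: read the wrist's pose just before it. camera_model takes no time and is no camera call.
- env.finish_job(): hands the job in; it is judged then, once.
The state is a dict: "time_s": time; "qpos": joint angles; "dq": joint speeds; "joint_torque": joint torques, N m; "ee_pos": TCP position; "eef_rot": TCP orientation; "force": force on the tool from outside, world axes, zero at the start; "moment": the same for the moment, N m; "opening": finger opening in mm; "grasp_force": force on a finger pad.
Only numpy, scipy, OpenCV 4.12 (cv2) and the standard library are available. Lean on these libraries where they do the work, as an engineer would, in place of code of your own. Each camera call takes 0.05 s, during which the arm holds its last target. There are 200 camera calls.

## Working session

There is one attempt and no reset: what is moved stays moved. The work goes in short steps, Python scripts to look and compute and a tool call to move; the robot and the scene stay as the last step left them, time stands still between calls to the robot, and variables do not carry over. Pictures are saved under pics/ and viewed, at most 10 in all, crops included, and the job is handed in when it is done.

Besides the shell and the picture viewer there is one more tool, called after "Emit:" as name([rows], argument=value, ...), one row to a line, values as JSON. step_arm: Moves the arm, as the interface text tells. Its arguments: {"type":"object","properties":{"motion":{"type":"array"}},"required":["motion"]}

```bash
mkdir -p pics; python3 - <<'E'
from workcell import env
import cv2,numpy as np
for n in ("top","scene"):
    p,d=env.get_image(n); cv2.imwrite(f"pics/{n}0.png",p[:,:,::-1]); np.save(f"pics/{n}0.npy",d)
s=env.sense(); print(s["time_s"],s["ee_pos"],np.round(s["eef_rot"],3),s["opening"],s["force"])
for n in ("top","scene","wrist"): print(env.camera_model(n))
E
```

```text
0.1 [215.69961666 478.31727734 206.28434788] [[-0.912  0.411 -0.001]
 [ 0.411  0.912 -0.001]
 [ 0.    -0.001 -1.   ]] 85.65024586135858 [-0.69906183  0.63906745  0.11738092]
{'fx': 446.55322181464703, 'fy': 446.55322181464703, 'cx': 326.01770649710096, 'cy': 200.34560094621992, 'distortion': array([-0.05750433,  0.        ,  0.        ,  0.        ,  0.        ]), 'rvec': array([ 2.36836351, -1.67655956,  0.24882728]), 'tvec': array([-177.65198185,  445.24718338, 1338.76941645])}
{'fx': 380.199269405399, 'fy': 380.199269405399, 'cx': 316.1156868640995, 'cy': 194.86690637916203, 'distortion': array([-0.06423384,  0.        ,  0.        ,  0.        ,  0.        ]), 'rvec': array([ 0.71017813, -2.70490181,  0.96218985]), 'tvec': array([ 380.67352449,  220.03849257, 1222.5070076 ])}
{'fx': 358.35985656368536, 'fy': 358.35985656368536, 'cx': 316.8469930553558, 'cy': 201.23416711206784, 'distortion': array([-0.06604064,  0.        ,  0.        ,  0.        ,  0.        ]), 'hand_eye': array([[ 3.07868532e-04, -9.54088950e-01, -2.99523255e-01,
         7.52889985e+01],
       [ 9.99999850e-01,  1.58139947e-04,  5.24129286e-04,
        -1.81224693e+00],
       [-4.52699369e-04, -2.99523371e-01,  9.54088856e-01,
        -1.66846446e+02],
       [ 0.00000000e+00,  0.00000000e+00,  0.00000000e+00,
         1.00000000e+00]])}
```

View pics/top0.png

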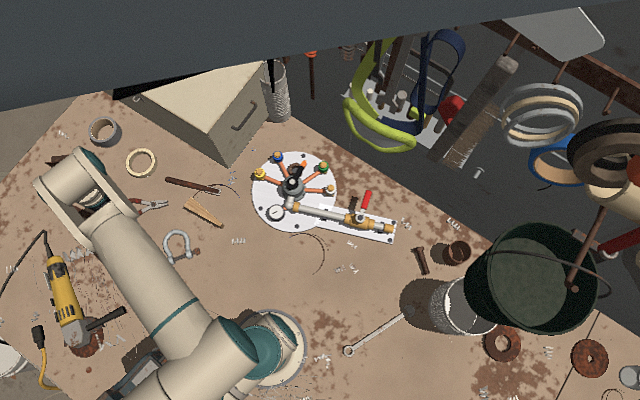

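View pics/scene0.png

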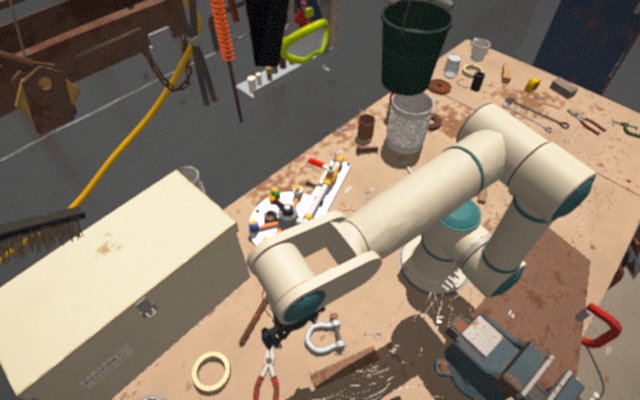

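The top view shows the manifold disc around (293,190), the lever at (366,198), and the blue collar near (277,157). I'll enlarge that area.

```bash
python3 - <<'E'
import cv2
p=cv2.imread("pics/top0.png")[135:260,240:410]
cv2.imwrite("pics/crop.png",cv2.resize(p,None,fx=4.7,fy=4.7,interpolation=cv2.INTER_CUBIC))
E
```

```text
(no output)
```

View pics/crop.png

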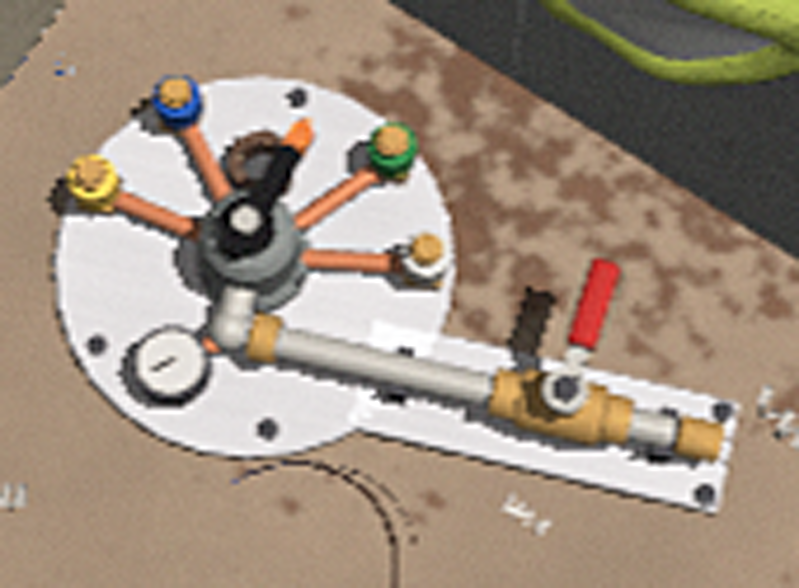

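The crop shows the outlets, left to right, as yellow (92,172), blue (176,92), green (393,140) and white (427,247). That puts blue at +0.698. The pointer tip is at (302,130), hub cap at (245,218), lever hub at (566,390) and lever tip at (605,265). Next I'll fit the rig pose to these.

```bash
cat > h.py <<'E'
import numpy as np,cv2
from workcell import env
from scipy.optimize import least_squares
def proj(P,m):
    K=np.array([[m['fx'],0,m['cx']],[0,m['fy'],m['cy']],[0,0,1]])
    return cv2.projectPoints(np.float64(P).reshape(-1,1,3),m['rvec'],m['tvec'],K,m['distortion'])[0].reshape(-1,2)
def r2w(p,P):
    c,s=np.cos(p[2]),np.sin(p[2]); P=np.atleast_2d(np.float64(P))
    return np.c_[p[0]+c*P[:,0]-s*P[:,1],p[1]+s*P[:,0]+c*P[:,1],P[:,2]]
def pol(h,r,a,z): return [h[0]+r*np.cos(a),h[1]+r*np.sin(a),z]
H=(30,115);L=(-30,-115)
E
python3 - <<'E'
from h import *
m=env.camera_model("top")
uv=np.array([(92,172),(176,92),(393,140),(427,247),(566,390),(245,218),(302,130),(605,265)])
uv=(uv+.5)/4.7-.5+[240,135]
def res(q):
    P=[pol(H,120,a,66) for a in(1.396,.698,-.698,-1.396)]+[(*L,92),(*H,100),pol(H,80,q[3],95),pol(L,89,-q[4],94)]
    return (proj(r2w(q,P),m)-uv).ravel()
s=least_squares(res,[500,0,-.3,0,0]); print(s.x,np.degrees(s.x[2])); print(np.round(s.fun.reshape(-1,2),1))
p=s.x
print(r2w(p,[(*H,88),pol(H,120,.698,66),(*L,86),pol(L,92,-s.x[4],86),pol(L,92,-1.571,86)]).round())
E
```

```text
[ 4.72057698e+02 -2.10374018e+01  1.03164407e-01 -2.51762837e-01
  7.26480064e-02] 5.910885133711227
[[-0.6 -0.1]
 [-0.2 -0.3]
 [-0.1 -0.1]
 [-0.   0.4]
 [ 0.2  0.1]
 [ 0.2  0.9]
 [ 0.5 -1.1]
 [ 0.  -0. ]]
[[ 490.   96.   88.]
 [ 574.  183.   66.]
 [ 454. -139.   86.]
 [ 546. -136.   86.]
 [ 464. -230.   86.]]
```

```bash
cat >> h.py <<'E'
p0=np.array([472.06,-21.04,.10316])
def go(xyz,xang=None):
    s=env.sense();R=np.array(s["eef_rot"]);d=R.T@(np.array(xyz)-s["ee_pos"])
    a=np.arctan2(R[1,0],R[0,0])
    w=0 if xang is None else -((xang-a+np.pi)%(2*np.pi)-np.pi)
    print("t",round(s["time_s"],2),"pos",np.round(s["ee_pos"],1),"q",np.round(s["qpos"]),"travel",d.round(1),"wz",round(w,3),"wx/wy tilt",R[2,:2].round(4))
def contact(h,ang,r,off,z,side):
    # tool centre: r along the bar, off to the side (+1 = ccw side) ; rig angle
    return r2w(p0,[h[0]+r*np.cos(ang)-side*off*np.sin(ang),h[1]+r*np.sin(ang)+side*off*np.cos(ang),z])[0]
E
python3 - <<'E'
from h import *
t=contact(H,-.252,62,31,150,-1);print(t)
go(t,-.252+p0[2]+np.pi/2)
E
```

```text
[546.77563261  56.58663992 150.        ]
t 0.1 pos [215.7 478.3 206.3] q [62.  3. 80.  0. 97. -4.] travel [-475.2 -248.2   56.6] wz 1.296 wx/wy tilt [ 0.0001 -0.0014]
```

Emit:
step_arm([
  {"angular": [0,0,0],"travel": [-29.7,-15.5,2],"fingers": 0},
  {"angular": [0,0,0],"travel": [-29.7,-15.5,2],"fingers": 0},
  {"angular": [0,0,0],"travel": [-29.7,-15.5,2],"fingers": 0},
  {"angular": [0,0,0],"travel": [-29.7,-15.5,2],"fingers": 0},
  {"angular": [0,0,0],"travel": [-29.7,-15.5,2],"fingers": 0},
  {"angular": [0,0,0],"travel": [-29.7,-15.5,2],"fingers": 0},
  {"angular": [0,0,0],"travel": [-29.7,-15.5,2],"fingers": 0},
  {"angular": [0,0,0],"travel": [-29.7,-15.5,2],"fingers": 0},
  {"angular": [0,0,0],"travel": [-29.7,-15.5,2],"fingers": 0},
  {"angular": [0,0,0],"travel": [-29.7,-15.5,2],"fingers": 0},
  {"angular": [0,0,0],"travel": [-29.7,-15.5,2],"fingers": 0},
  {"angular": [0,0,0],"travel": [-29.7,-15.5,2],"fingers": 0},
])

```text
time_s: 1.1
ee_pos: [464.9, 160.9, 182.6]
eef_rot: [[-0.912, 0.411, -0.0], [0.411, 0.912, -0.0], [0.0, -0.0, -1.0]]
force: [-0.7, 0.6, 0.0]
opening: 0.5
grasp_force: 0.0
```

Emit:
step_arm([
  {"angular": [0,0,0.108],"travel": [0,0,0],"fingers": 0},
  {"angular": [0,0,0.108],"travel": [0,0,0],"fingers": 0},
  {"angular": [0,0,0.108],"travel": [0,0,0],"fingers": 0},
  {"angular": [0,0,0.108],"travel": [0,0,0],"fingers": 0},
  {"angular": [0,0,0.108],"travel": [0,0,0],"fingers": 0},
  {"angular": [0,0,0.108],"travel": [0,0,0],"fingers": 0},
  {"angular": [0,0,0.108],"travel": [0,0,0],"fingers": 0},
  {"angular": [0,0,0.108],"travel": [0,0,0],"fingers": 0},
  {"angular": [0,0,0.108],"travel": [0,0,0],"fingers": 0},
  {"angular": [0,0,0.108],"travel": [0,0,0],"fingers": 0},
  {"angular": [0,0,0.108],"travel": [0,0,0],"fingers": 0},
  {"angular": [0,0,0.108],"travel": [0,0,0],"fingers": 0},
])

```text
time_s: 2.1
ee_pos: [464.0, 162.4, 182.5]
eef_rot: [[0.154, 0.988, -0.001], [0.988, -0.154, -0.0], [-0.0, -0.001, -1.0]]
force: [1.0, -0.3, -0.2]
opening: -0.2
grasp_force: 0.0
```

```bash
python3 - <<'E'
from h import *
t=contact(H,-.252,62,31,150,-1)
go(t,-.252+p0[2]+np.pi/2)
s=env.sense();p,d=env.get_image("wrist"); cv2.imwrite("pics/w1.png",p[:,:,::-1])
np.savez("pics/w1.npz",d=d,R=s["eef_rot"],t=s["ee_pos"])
E
```

```text
t 2.1 pos [464.  162.4 182.5] q [15. -2. 88.  0. 94. 24.] travel [-91.8  98.   32.5] wz -0.006 wx/wy tilt [-0.0003 -0.0008]
```

View pics/w1.png

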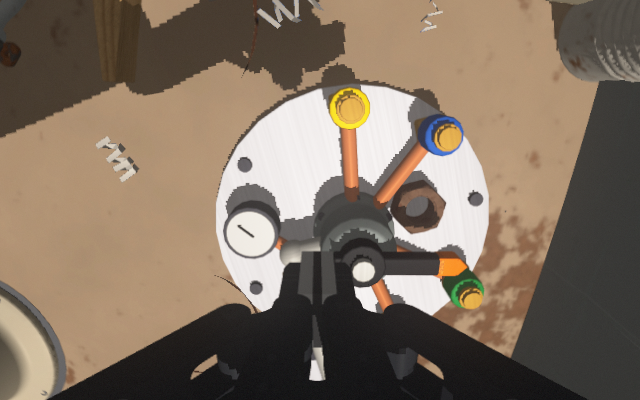

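The wrist view shows yellow (350,108), blue (447,136), green (472,299), the hub cap (364,270) and the pointer tip (466,267). I'll cross-check the rig pose with these.

```bash
cat >> h.py <<'E'
def wristmodel(R,t):
    m=dict(env.camera_model("wrist"));X=np.array(m["hand_eye"]);T=np.eye(4);T[:3,:3]=R;T[:3,3]=t
    C=np.linalg.inv(T@X);m["rvec"]=cv2.Rodrigues(C[:3,:3])[0];m["tvec"]=C[:3,3];return m
E
python3 - <<'E'
from h import *
w=np.load("pics/w1.npz");m=wristmodel(w["R"],w["t"])
uv=np.array([(350,108),(447,136),(472,299),(364,270),(466,267)])
def res(q):
    P=[pol(H,120,a,66) for a in(1.396,.698,-.698)]+[(*H,100),pol(H,85,q[3],90)]
    return (proj(r2w(q,P),m)-uv).ravel()
s=least_squares(res,[472,-21,.1,-.25]); print(s.x); print(np.round(s.fun.reshape(-1,2),1))
E
```

```text
[ 4.74267861e+02 -1.92301252e+01  1.12107384e-01 -3.11292697e-01]
[[-0.7  0.6]
 [ 1.5  0.4]
 [ 1.6  0.2]
 [-1.  -0.9]
 [-1.1 -0.2]]
```

```bash
sed -i 's/^p0=.*/p0=np.array([473.2,-20.1,.106])/' h.py; python3 - <<'E'
from h import *
go(contact(H,-.30,62,31,150,-1),-.28+p0[2]+np.pi/2)
E
```

```text
t 2.15 pos [464.  162.4 182.5] q [15. -2. 88.  0. 94. 24.] travel [-92.9  97.8  32.5] wz 0.013 wx/wy tilt [-0.0003 -0.0008]
```

Emit:
step_arm([
  {"angular": [0,0,0],"travel": [-18.6,19.6,0],"fingers": 0},
  {"angular": [0,0,0],"travel": [-18.6,19.6,0],"fingers": 0},
  {"angular": [0,0,0],"travel": [-18.6,19.6,0],"fingers": 0},
  {"angular": [0,0,0],"travel": [-18.6,19.6,0],"fingers": 0},
  {"angular": [0,0,0.013],"travel": [-18.6,19.6,0],"fingers": 0},
  {"angular": [0,0,0],"travel": [0,0,0],"fingers": 0},
  {"angular": [0,0,0],"travel": [0,0,21.5],"fingers": 0},
  {"angular": [0,0,0],"travel": [0,0,21.5],"fingers": 0},
  {"angular": [0,0,0],"travel": [0,0,21.5],"fingers": 0},
  {"angular": [0,0,0],"travel": [0,0,21.5],"fingers": 0},
  {"angular": [0,0,0],"travel": [0,0,21.5],"fingers": 0},
  {"angular": [0,0,0],"travel": [0,0,0],"fingers": 0},
])

```text
time_s: 3.15
ee_pos: [544.2, 56.1, 70.3]
eef_rot: [[0.159, 0.987, -0.009], [0.987, -0.159, -0.0], [-0.002, -0.009, -1.0]]
force: [-0.1, -0.5, -1.3]
opening: 0.3
grasp_force: 0.0
```

```bash
python3 - <<'E'
from h import *
go(contact(H,-.28,62,19,75,-1),-.28+p0[2]+np.pi/2)
# arc plan from there, n rows
for th in (.0,.35,.60,.698):
    go(contact(H,th,62,19,75,-1),th+p0[2]+np.pi/2)
print(env.sense()["force"])
p,d=env.get_image("wrist"); cv2.imwrite("pics/w2.png",p[120:,180:560,::-1])
E
```

```text
t 3.15 pos [544.2  56.1  70.3] q [ 2. 12. 86.  0. 82. 11.] travel [12.4  2.4 -4.7] wz 0.014 wx/wy tilt [-0.0015 -0.0088]
t 3.15 pos [544.2  56.1  70.3] q [ 2. 12. 86.  0. 82. 11.] travel [30.2  5.5 -4.8] wz -0.266 wx/wy tilt [-0.0015 -0.0088]
t 3.15 pos [544.2  56.1  70.3] q [ 2. 12. 86.  0. 82. 11.] travel [52.6  2.3 -4.8] wz -0.616 wx/wy tilt [-0.0015 -0.0088]
t 3.15 pos [544.2  56.1  70.3] q [ 2. 12. 86.  0. 82. 11.] travel [67.2 -4.6 -4.8] wz -0.866 wx/wy tilt [-0.0015 -0.0088]
t 3.15 pos [544.2  56.1  70.3] q [ 2. 12. 86.  0. 82. 11.] travel [72.4 -8.3 -4.7] wz -0.964 wx/wy tilt [-0.0015 -0.0088]
[-0.13198944 -0.49193559 -1.31788152]
```

View pics/w2.png

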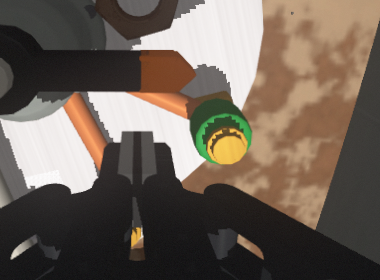

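Emit:
step_arm([
  {"angular": [0,0,0],"travel": [6,1.2,0],"fingers": 0},
  {"angular": [0,0,0.014],"travel": [6,1.2,0],"fingers": 0},
  {"angular": [0,0,-0.08],"travel": [5,1.3,0],"fingers": 0},
  {"angular": [0,0,-0.08],"travel": [5,1.3,0],"fingers": 0},
  {"angular": [0,0,-0.08],"travel": [5,1.3,0],"fingers": 0},
  {"angular": [0,0,-0.08],"travel": [5,1.3,0],"fingers": 0},
  {"angular": [0,0,-0.08],"travel": [5,1.3,0],"fingers": 0},
  {"angular": [0,0,-0.08],"travel": [5,1.3,0],"fingers": 0},
  {"angular": [0,0,-0.08],"travel": [5,1.3,0],"fingers": 0},
  {"angular": [0,0,-0.08],"travel": [5,1.3,0],"fingers": 0},
  {"angular": [0,0,-0.08],"travel": [5,1.3,0],"fingers": 0},
  {"angular": [0,0,-0.08],"travel": [5,1.3,0],"fingers": 0},
])

```text
time_s: 4.2
ee_pos: [556.3, 118.8, 77.5]
eef_rot: [[-0.588, 0.809, 0.003], [0.809, 0.588, 0.001], [-0.001, 0.003, -1.0]]
force: [-0.3, 0.1, 0.3]
opening: 0.2
grasp_force: 0.0
```

```bash
python3 - <<'E'
from h import *
s=env.sense(); print(s["force"])
for th in (.52,.6,.698):
    go(contact(H,th,62,19,75,-1),th+p0[2]+np.pi/2)
p,d=env.get_image("wrist"); cv2.imwrite("pics/w3.png",cv2.resize(p[80:,160:560,::-1],None,fx=1.8,fy=1.8))
s=env.sense();np.savez("pics/w3.npz",R=s["eef_rot"],t=s["ee_pos"]);go([0,0,0])
E
```

```text
[-0.30539451  0.09933977  0.29020176]
t 4.2 pos [556.3 118.8  77.5] q [  8.  14.  83.   0.  83. -28.] travel [ 2.  -3.5  2.5] wz 0.002 wx/wy tilt [-0.0013  0.0029]
t 4.2 pos [556.3 118.8  77.5] q [  8.  14.  83.   0.  83. -28.] travel [ 7.1 -2.2  2.5] wz -0.078 wx/wy tilt [-0.0013  0.0029]
t 4.2 pos [556.3 118.8  77.5] q [  8.  14.  83.   0.  83. -28.] travel [13.3 -1.1  2.4] wz -0.176 wx/wy tilt [-0.0013  0.0029]
t 4.25 pos [556.  119.5  77.4] q [  8.  14.  83.   0.  83. -28.] travel [ 232.9 -519.1   75.7] wz 0 wx/wy tilt [-0.0008  0.003 ]
```

View pics/w3.png

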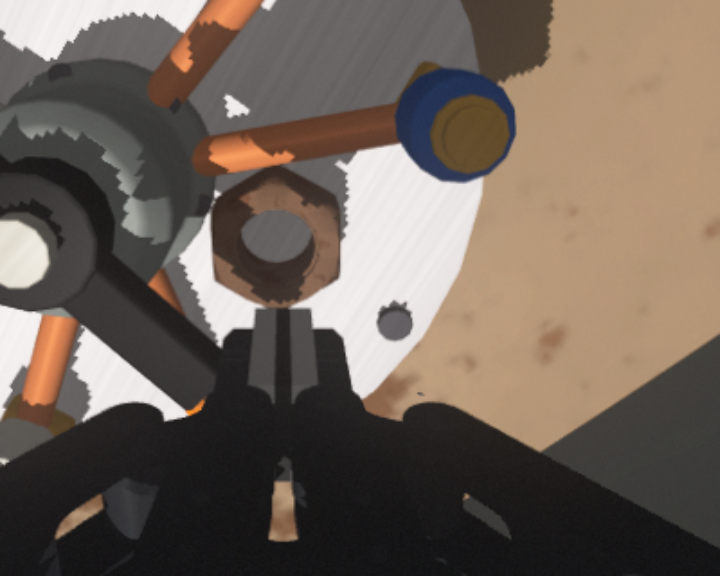

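The pointer appears at the lower left with the fingers in front of it, so it may not have moved. I'll compute its angle.

```bash
python3 - <<'E'
from h import *
w=np.load("pics/w3.npz");m=wristmodel(w["R"],w["t"])
f=lambda x:np.array(x)/1.8+[160,80]
uv=np.array([f((472,133)),f((20,255)),f((146,327))])
g=lambda q:np.array(proj(r2w(p0,[pol(H,120,.698,66),(*H,100),pol(H,q[1],q[0],95)]),m))
s=least_squares(lambda q:(g(q)-uv)[2],[-.2,50]);print(s.x,(g(s.x)-uv))
print("TCP px crop",(proj([w["t"]],m)-[160,80])*1.8)
for th in(-.3,0,.3,.5):print(th,[((proj(r2w(p0,[pol(H,r,th,88)]),m)[0]-[160,80])*1.8).round() for r in(50,85)])
hub=r2w(p0,[(*H,88)])[0];d=w["t"]-hub;print("rig polar of TCP",np.hypot(d[0],d[1]),np.arctan2(d[1],d[0])-p0[2])
E
```

```text
[-0.11910671 37.01330941] [[ 4.02536914e-01  4.90938069e+00]
 [-3.21449756e+00 -1.45729630e+00]
 [ 3.12638804e-13 -1.13686838e-13]]
TCP px crop [[285.4372248  293.50138603]]
-0.3 [array([170., 363.]), array([258., 442.])]
0 [array([203., 325.]), array([314., 382.])]
0.3 [array([221., 277.]), array([351., 304.])]
0.5 [array([225., 241.]), array([361., 245.])]
rig polar of TCP 68.74889104620917 0.2207556020749722
```

```bash
python3 - <<'E'
from h import *
a,_=env.get_image("top");b,_=env.get_image("scene");go([0,0,0])
A=cv2.resize(a[130:220,240:340,::-1],(500,450),interpolation=cv2.INTER_CUBIC)
B=cv2.resize(b[170:260,230:290,::-1],(300,450),interpolation=cv2.INTER_CUBIC)
cv2.imwrite("pics/t2.png",np.hstack([A,B]))
print(env.sense()["force"],env.sense()["time_s"])
E
```

```text
t 4.35 pos [556.  118.4  77. ] q [  8.  14.  83.   0.  83. -27.] travel [ 228.2 -520.8   75.6] wz 0 wx/wy tilt [-0.0011  0.0023]
[-0.00666606  0.64480691  0.03983221] 4.35
```

View pics/t2.png

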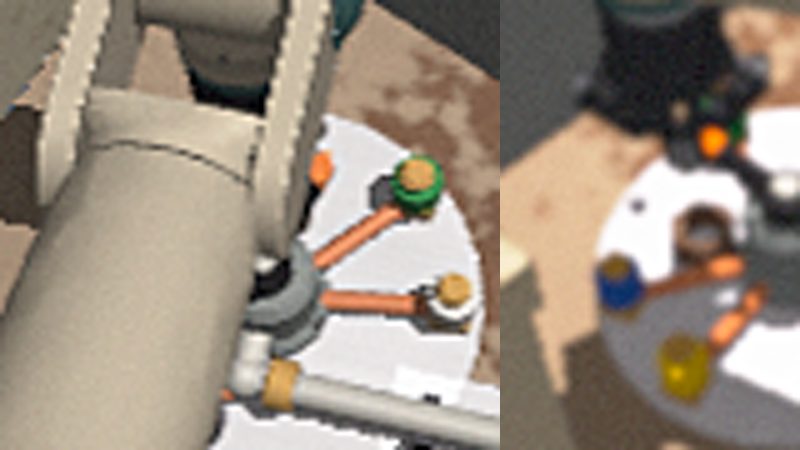

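The orange tip at (322,170) in the left crop is where it started, so the fingers got past without turning the pointer. I'll locate both the bar and the fingers from the wrist depth.

```bash
cat >> h.py <<'E'
def cloud():
    s=env.sense();p,d=env.get_image("wrist");m=env.camera_model("wrist")
    K=np.array([[m['fx'],0,m['cx']],[0,m['fy'],m['cy']],[0,0,1]])
    v,u=np.mgrid[0:400,0:640];n=cv2.undistortPoints(np.c_[u.ravel(),v.ravel()].astype(float).reshape(-1,1,2),K,m['distortion']).reshape(-1,2)
    z=d.ravel();k=z>0;C=np.c_[n*z[:,None],z,np.ones_like(z)][k]
    X=(C@np.array(m["hand_eye"]).T)[:,:3]; W=X@np.array(s["eef_rot"]).T+s["ee_pos"]
    return X,W,p.reshape(-1,3)[k].astype(int),s
def rigpol(W,h):
    c,s=np.cos(p0[2]),np.sin(p0[2]);q=W[:,:2]-p0[:2];q=np.c_[c*q[:,0]+s*q[:,1],-s*q[:,0]+c*q[:,1]]-h
    return np.hypot(*q.T),np.arctan2(q[:,1],q[:,0])
def pointer():
    X,W,c,s=cloud();r,a=rigpol(W,H)
    k=(abs(W[:,2]-95)<5)&(r>22)&(r<88)
    k&=~((abs(X[:,0])<25)&(abs(X[:,1])<25))
    import collections
    print("n",k.sum(),"ang median",np.median(a[k]).round(3),"by r",[(r0,np.median(a[k&(abs(r-r0)<5)]).round(3)) for r0 in(30,45,60,75) if (k&(abs(r-r0)<5)).sum()>5])
    return X,W,c
E
python3 - <<'E'
from h import *
X,W,c=pointer()
k=(abs(X[:,0])<40)&(abs(X[:,1])<40)&(X[:,2]<25)&(X[:,2]>-80)
for z in range(-75,25,10):
    j=k&(abs(X[:,2]-z)<5)
    if j.sum()>5: print(z,j.sum(),X[j].min(0).round(),X[j].max(0).round())
r,a=rigpol(W,H);o=(c[:,0]>150)&(c[:,1]<130)&(c[:,2]<60)&(W[:,2]>75)&(r<95);print("orange",o.sum(),W[o].mean(0) if o.any() else 0,np.median(a[o]) if o.any() else 0)
E
```

```text
n 2450 ang median -0.225 by r [(30, np.float64(-0.185)), (45, np.float64(-0.217)), (60, np.float64(-0.335))]
-75 5611 [-14. -39. -80.] [ 13.  38. -70.]
-65 1710 [-13. -30. -70.] [ 12.  29. -60.]
-55 798 [  4. -14. -60.] [ 10.  13. -50.]
-45 867 [  4. -15. -50.] [ 10.  13. -40.]
-35 671 [  4. -15. -40.] [ 10.  13. -30.]
-25 82 [  4. -12. -30.] [  9.   6. -27.]
-15 2059 [-28. -40. -20.] [  8. -18. -10.]
-5 355 [-14. -40. -10.] [ 34. -19.  -0.]
5 1002 [ -0. -40.   0.] [ 40. -32.  10.]
15 212 [  5. -38.  10.] [ 40. -32.  20.]
orange 10 [551.41225953  83.5892896   94.85258781] -0.32517984430934493
```

Depth puts the visible finger ends about 27 mm behind the reported TCP. At a reported z of 77 the fingers therefore passed over the bar, whose top is at 95 mm. I'll lift, go back to the clockwise side and come down to a reported z of about 48. That is safe at this radius even if the fingers do reach the TCP.

```bash
python3 - <<'E'
from h import *
go(contact(H,-.28,62,32,112,-1),-.26+p0[2]+np.pi/2)
E
```

```text
t 4.4 pos [555.9 118.1  76.7] q [  8.  14.  83.  -0.  83. -27.] travel [-45.6 -44.3 -35.3] wz 0.776 wx/wy tilt [-0.001   0.0018]
```

Emit:
step_arm([
  {"angular": [0,0,0],"travel": [0,0,-18],"fingers": 0},
  {"angular": [0,0,0],"travel": [0,0,-18],"fingers": 0},
  {"angular": [0,0,0],"travel": [-15.2,-14.8,0],"fingers": 0},
  {"angular": [0,0,0],"travel": [-15.2,-14.8,0],"fingers": 0},
  {"angular": [0,0,0],"travel": [-15.2,-14.8,0],"fingers": 0},
  {"angular": [0,0,0.111],"travel": [0,0,0],"fingers": 0},
  {"angular": [0,0,0.111],"travel": [0,0,0],"fingers": 0},
  {"angular": [0,0,0.111],"travel": [0,0,0],"fingers": 0},
  {"angular": [0,0,0.111],"travel": [0,0,0],"fingers": 0},
  {"angular": [0,0,0.111],"travel": [0,0,0],"fingers": 0},
  {"angular": [0,0,0.111],"travel": [0,0,0],"fingers": 0},
  {"angular": [0,0,0.111],"travel": [0,0,0],"fingers": 0},
])

```text
time_s: 5.4
ee_pos: [546.2, 54.4, 112.1]
eef_rot: [[0.161, 0.987, 0.001], [0.987, -0.161, 0.0], [0.0, 0.001, -1.0]]
force: [0.3, -0.1, 0.2]
opening: -0.0
grasp_force: 0.0
```

Emit:
step_arm([
  {"angular": [0,0,0],"travel": [0,0,0],"fingers": 0},
  {"angular": [0,0,0],"travel": [0,0,0],"fingers": 0},
  {"angular": [0,0,0],"travel": [0,0,0],"fingers": 0},
])

```text
time_s: 5.65
ee_pos: [546.0, 54.6, 111.8]
eef_rot: [[0.15, 0.989, 0.001], [0.989, -0.15, 0.0], [0.0, 0.0, -1.0]]
force: [0.1, 0.4, -0.2]
opening: 0.0
grasp_force: 0.0
```

```bash
python3 - <<'E'
from h import *
X,W,c=pointer()
r,a=rigpol(W,H)
k=(abs(W[:,2]-95)<4)&(r>42)&(r<88)&(X[:,0]>15);print("bar",k.sum(),np.median(a[k]))
k=(abs(X[:,0])<14)&(abs(X[:,1])<10);print("tip z",[((k&(abs(X[:,2]-z)<2)).sum(),z) for z in range(-40,20,4)])
go(contact(H,np.median(a[k]) if 0 else -.28,62,29,48,-1),-.26+p0[2]+np.pi/2)
E
```

```text
n 3487 ang median -0.244 by r [(30, np.float64(-0.224)), (45, np.float64(-0.236)), (60, np.float64(-0.249)), (75, np.float64(-0.252))]
bar 2263 -0.24995601176096494
tip z [(np.int64(233), -40), (np.int64(209), -36), (np.int64(190), -32), (np.int64(74), -28), (np.int64(1), -24), (np.int64(0), -20), (np.int64(0), -16), (np.int64(0), -12), (np.int64(0), -8), (np.int64(0), -4), (np.int64(0), 0), (np.int64(0), 4), (np.int64(0), 8), (np.int64(0), 12), (np.int64(0), 16)]
t 5.7 pos [545.9  54.6 111.7] q [ 2. 10. 84.  0. 86. 11.] travel [ 3.6  0.4 63.7] wz 0.003 wx/wy tilt [0.0001 0.0003]
```

Emit:
step_arm([
  {"angular": [0,0,0],"travel": [0,0,13],"fingers": 0},
  {"angular": [0,0,0],"travel": [0,0,13],"fingers": 0},
  {"angular": [0,0,0],"travel": [0,0,13],"fingers": 0},
  {"angular": [0,0,0],"travel": [0,0,13],"fingers": 0},
  {"angular": [0,0,0],"travel": [0,0,12],"fingers": 0},
  {"angular": [0,0,0],"travel": [0,0,0],"fingers": 0},
  {"angular": [0,0,0],"travel": [3.5,0,0],"fingers": 0},
  {"angular": [0,0,0],"travel": [3.5,0,0],"fingers": 0},
  {"angular": [0,0,0],"travel": [3.5,0,0],"fingers": 0},
  {"angular": [0,0,0],"travel": [3.5,0,0],"fingers": 0},
  {"angular": [0,0,-0.08],"travel": [5,1.3,0],"fingers": 0},
  {"angular": [0,0,-0.08],"travel": [5,1.3,0],"fingers": 0},
])

```text
time_s: 6.7
ee_pos: [552.4, 77.9, 48.3]
eef_rot: [[-0.01, 1.0, 0.002], [1.0, 0.01, -0.001], [-0.001, 0.002, -1.0]]
force: [1.1, -3.3, -0.3]
opening: 0.0
grasp_force: 1.8
```

```bash
cat >> h.py <<'E'
def bar():
    X,W,c,s=cloud();r,a=rigpol(W,H);k=(abs(W[:,2]-95)<4)&(r>42)&(r<88)&(X[:,0]>9);print("bar",k.sum(),np.median(a[k]).round(3),"F",s["force"].round(1))
E
python3 - <<'E'
from h import *
bar()
for th in(-.1,.6,.698): go(contact(H,th,62,19,48,-1),th+p0[2]+np.pi/2)
E
```

```text
bar 4455 -0.125 F [ 1.1 -3.3 -0.3]
t 6.75 pos [552.6  78.7  48.3] q [ 4. 14. 86. -0. 79.  3.] travel [0.1 0.4 0.3] wz 0.01 wx/wy tilt [-0.0007  0.002 ]
t 6.75 pos [552.6  78.7  48.3] q [ 4. 14. 86. -0. 79.  3.] travel [44.5 -1.5  0.3] wz -0.69 wx/wy tilt [-0.0007  0.002 ]
t 6.75 pos [552.6  78.7  48.3] q [ 4. 14. 86. -0. 79.  3.] travel [50.2 -4.2  0.3] wz -0.788 wx/wy tilt [-0.0007  0.002 ]
```

Emit:
step_arm([
  {"angular": [0,0,-0.08],"travel": [5,1.3,0],"fingers": 0},
  {"angular": [0,0,-0.08],"travel": [5,1.3,0],"fingers": 0},
  {"angular": [0,0,-0.08],"travel": [5,1.3,0],"fingers": 0},
  {"angular": [0,0,-0.08],"travel": [5,1.3,0],"fingers": 0},
  {"angular": [0,0,-0.08],"travel": [5,1.3,0],"fingers": 0},
  {"angular": [0,0,-0.08],"travel": [5,1.3,0],"fingers": 0},
  {"angular": [0,0,-0.08],"travel": [5,1.3,0],"fingers": 0},
  {"angular": [0,0,-0.08],"travel": [5,1.3,0],"fingers": 0},
  {"angular": [0,0,0],"travel": [0,0,0],"fingers": 0},
  {"angular": [0,0,0],"travel": [0,0,0],"fingers": 0},
])

```text
time_s: 7.58
ee_pos: [550.5, 119.0, 48.0]
eef_rot: [[-0.601, 0.8, 0.001], [0.8, 0.601, 0.0], [-0.0, 0.001, -1.0]]
force: [0.4, -0.5, -0.4]
opening: -0.2
grasp_force: 0.1
```

```bash
python3 - <<'E'
from h import *
bar()
for th in(.54,.698): go(contact(H,th,62,19,48,-1),th+p0[2]+np.pi/2)
s=env.sense();p,d=env.get_image("wrist"); cv2.imwrite("pics/w4.png",cv2.resize(p[80:340,160:560,::-1],None,fx=2,fy=2))
np.savez("pics/w4.npz",R=s["eef_rot"],t=s["ee_pos"])
E
```

```text
bar 4569 0.534 F [ 0.4 -0.5 -0.4]
t 7.63 pos [550.2 118.9  47.7] q [  8.  15.  85.   0.  80. -28.] travel [-0.4  1.7 -0.3] wz -0.002 wx/wy tilt [ 0.0004 -0.    ]
t 7.63 pos [550.2 118.9  47.7] q [  8.  15.  85.   0.  80. -28.] travel [ 9.6  3.9 -0.3] wz -0.16 wx/wy tilt [ 0.0004 -0.    ]
```

View pics/w4.png

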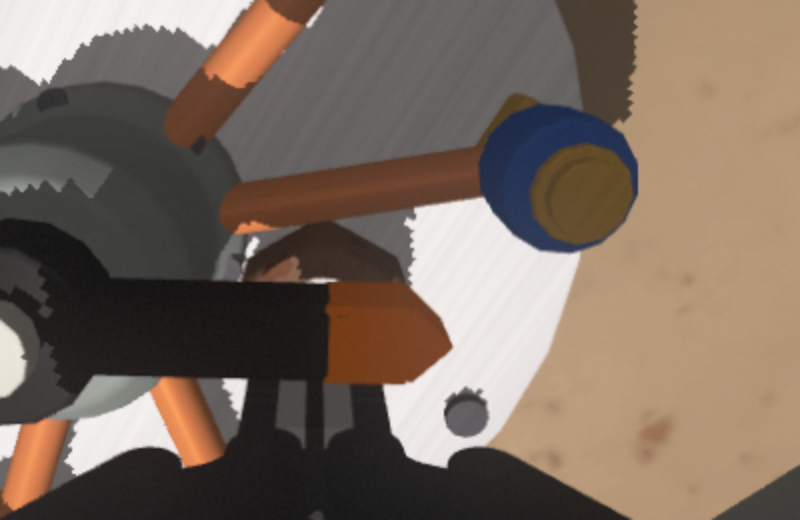

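The pointer now lies flat against the fingers, with its tip at (450,347). The blue outlet's top is at (585,195), so roughly 0.16 rad remains. I'll check blue's angle and the hub position from the same cloud.

```bash
python3 - <<'E'
from h import *
X,W,c,s=cloud();r,a=rigpol(W,H)
k=(abs(W[:,2]-66)<3)&(abs(r-120)<20)&(abs(a-.7)<.2)
def ctr(k):
    q=W[k,:2];lo,hi=np.percentile(q,2,0),np.percentile(q,98,0);return (lo+hi)/2,hi-lo
b,sz=ctr(k);print("blue",k.sum(),b,sz,"exp",r2w(p0,[pol(H,120,.698,66)])[0])
k=(abs(W[:,2]-95)<4)&(r>30)&(r<88)&(X[:,0]>9)
q=W[k,:2];vx,vy,x0,y0=cv2.fitLine(q.astype(np.float32),cv2.DIST_HUBER,0,.01,.01).ravel()
n=np.array([-vy,vx])*np.sign(vx);hub=r2w(p0,[(*H,88)])[0,:2]
print("bar dir rig",np.arctan2(vy,vx)-p0[2],"hub off line",(hub-[x0,y0])@n,"blue off line",(b-[x0,y0])@n, "tip r",np.percentile(r[k],99))
E
```

```text
blue 1342 [573.87012779 184.04606994] [16.26675849 16.02554068] exp [574.12423901 183.84504355  66.        ]
bar dir rig 0.4931804599761963 hub off line -2.5316758118410294 blue off line 22.18450190768926 tip r 82.4704231484946
```

Emit:
step_arm([
  {"angular": [0,0,-0.055],"travel": [3.3,1,0],"fingers": 0},
  {"angular": [0,0,-0.055],"travel": [3.3,1,0],"fingers": 0},
  {"angular": [0,0,-0.05],"travel": [3.2,1,0],"fingers": 0},
  {"angular": [0,0,0],"travel": [0,0,0],"fingers": 0},
  {"angular": [0,0,0],"travel": [0,0,0],"fingers": 0},
  {"angular": [0,0,0],"travel": [0,0,0],"fingers": 0},
])

```text
time_s: 8.23
ee_pos: [546.3, 128.0, 47.4]
eef_rot: [[-0.721, 0.693, -0.0], [0.693, 0.721, 0.0], [0.0, -0.0, -1.0]]
force: [0.3, -0.7, -0.8]
opening: -0.3
grasp_force: 0.6
```

```bash
cat >> h.py <<'E'
def edges():
    X,W,c,s=cloud();r,a=rigpol(W,H);k=(abs(W[:,2]-95)<3)&(r>40)&(r<75)&(X[:,0]>5)
    A=[];
    for r0 in range(44,74,6):
        j=k&(abs(r-r0)<3)
        if j.sum()>20: A.append(((np.percentile(a[j],2)+np.percentile(a[j],98))/2).round(3)); print(r0,j.sum(),"w",(np.ptp(a[j])*r0).round(1),A[-1])
    o=(abs(W[:,2]-92)<6)&(r>78)&(r<90);print("tip",o.sum(),a[o].mean().round(3)); print("mean",np.mean(A),"F",s["force"].round(1))
E
python3 - <<'E'
from h import *
edges(); go(contact(H,.698,62,19,48,-1),.698+p0[2]+np.pi/2)
E
```

```text
44 663 w 16.4 0.686
50 768 w 22.2 0.626
56 790 w 22.5 0.665
62 763 w 17.6 0.67
68 777 w 20.7 0.648
tip 440 0.689
mean 0.659 F [ 0.3 -0.7 -0.8]
t 8.28 pos [546.3 128.   47.4] q [  9.  15.  85.   0.  79. -37.] travel [-0.3  1.6 -0.6] wz 0.001 wx/wy tilt [ 0.0003 -0.0002]
```

Emit:
step_arm([
  {"angular": [0,0,0],"travel": [-10,0,0],"fingers": 0},
  {"angular": [0,0,0],"travel": [-20,0,0],"fingers": 0},
  {"angular": [0,0,0],"travel": [-10,0,-10],"fingers": 0},
  {"angular": [0,0,0],"travel": [0,0,-25],"fingers": 0},
  {"angular": [0,0,0],"travel": [0,0,-30],"fingers": 0},
  {"angular": [0,0,0],"travel": [0,0,-25],"fingers": 0},
  {"angular": [0,0,0],"travel": [0,0,0],"fingers": 0},
  {"angular": [0,0,0],"travel": [0,0,0],"fingers": 0},
  {"angular": [0,0,0],"travel": [0,0,0],"fingers": 0},
])

```text
time_s: 9.03
ee_pos: [575.0, 100.2, 136.7]
eef_rot: [[-0.722, 0.692, -0.001], [0.692, 0.722, 0.0], [0.001, -0.001, -1.0]]
force: [0.1, -0.2, -0.4]
opening: -0.2
grasp_force: 0.0
```

```bash
python3 - <<'E'
from h import *
edges()
t=contact(L,-.073,66,38,130,1); go(t,-.073+p0[2]+np.pi/2)
s=env.sense();p,d=env.get_image("wrist"); cv2.imwrite("pics/w5.png",p[:,:,::-1])
E
```

```text
44 299 w 17.0 0.677
50 306 w 16.7 0.678
56 288 w 15.9 0.677
62 305 w 16.1 0.677
68 297 w 16.6 0.678
tip 167 0.675
mean 0.6774 F [ 0.1 -0.2 -0.4]
t 9.08 pos [574.6 100.2 135.9] q [  6.  14.  76.   0.  90. -40.] travel [ -97.5 -180.3    6.1] wz 0.774 wx/wy tilt [ 0.0018 -0.0019]
```

View pics/w5.png

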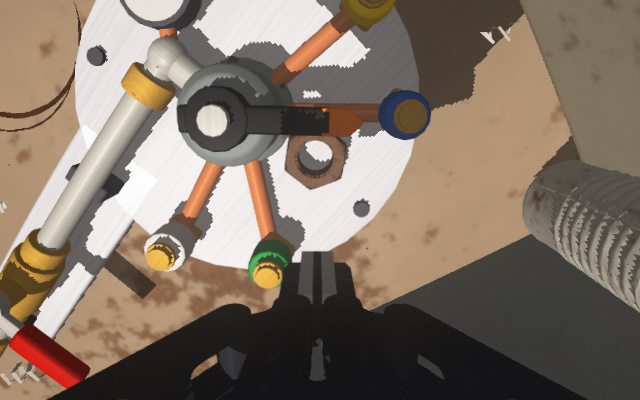

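The pointer is clear of the fingers and reads 0.677 rad against a target of 0.698 (1.2° off), which is good. Next is the lever, visible at (50,355). I'll move to its left side and turn the tool.

Emit:
step_arm([
  {"angular": [0,0,0],"travel": [-12.2,-22.5,0],"fingers": 0},
  {"angular": [0,0,0],"travel": [-12.2,-22.5,0],"fingers": 0},
  {"angular": [0,0,0],"travel": [-12.2,-22.5,0],"fingers": 0},
  {"angular": [0,0,0],"travel": [-12.2,-22.5,0],"fingers": 0},
  {"angular": [0,0,0],"travel": [-12.2,-22.5,0],"fingers": 0},
  {"angular": [0,0,0],"travel": [-12.2,-22.5,0],"fingers": 0},
  {"angular": [0,0,0],"travel": [-12.2,-22.5,0],"fingers": 0},
  {"angular": [0,0,0],"travel": [-12.1,-22.8,0],"fingers": 0},
  {"angular": [0,0,0],"travel": [0,0,0],"fingers": 0},
])

```text
time_s: 9.88
ee_pos: [519.4, -100.6, 136.2]
eef_rot: [[-0.72, 0.694, -0.003], [0.694, 0.72, -0.001], [0.001, -0.002, -1.0]]
force: [-0.1, -0.1, 0.2]
opening: -0.1
grasp_force: 0.0
```

Emit:
step_arm([
  {"angular": [0,0,0.111],"travel": [0,0,0],"fingers": 0},
  {"angular": [0,0,0.111],"travel": [0,0,0],"fingers": 0},
  {"angular": [0,0,0.111],"travel": [0,0,0],"fingers": 0},
  {"angular": [0,0,0.111],"travel": [0,0,0],"fingers": 0},
  {"angular": [0,0,0.111],"travel": [0,0,0],"fingers": 0},
  {"angular": [0,0,0.111],"travel": [0,0,0],"fingers": 0},
  {"angular": [0,0,0.108],"travel": [0,0,0],"fingers": 0},
  {"angular": [0,0,0],"travel": [0,0,0],"fingers": 0},
])

```text
time_s: 10.55
ee_pos: [520.6, -96.5, 136.4]
eef_rot: [[-0.03, 1.0, -0.002], [1.0, 0.03, 0.001], [0.001, -0.002, -1.0]]
force: [-0.2, -0.2, -0.2]
opening: 0.2
grasp_force: 0.0
```

```bash
python3 - <<'E'
from h import *
go(contact(L,-.073,66,38,48,1),-.073+p0[2]+np.pi/2)
go(contact(L,-.073,66,21,48,1),-.073+p0[2]+np.pi/2)
X,W,c,s=cloud();r,a=rigpol(W,L);k=(c[:,0]>110)&(c[:,1]<50)&(c[:,2]<60)&(r>30)&(r<100)&(W[:,2]>70)
print("lever px",k.sum(),np.median(a[k]) if k.any() else 0, W[k].min(0) if k.any() else 0,W[k].max(0) if k.any() else 0)
E
```

```text
t 10.55 pos [520.6 -96.5 136.4] q [-15.   6.  86.   0.  89. -16.] travel [-1.  -0.2 88.4] wz -0.003 wx/wy tilt [ 0.0009 -0.0018]
t 10.55 pos [520.6 -96.5 136.4] q [-15.   6.  86.   0.  89. -16.] travel [-18.   -0.1  88.4] wz -0.003 wx/wy tilt [ 0.0009 -0.0018]
lever px 364 0.031758282682157274 [ 486.37170774 -144.95729441   87.2290639 ] [546.95577836 -91.25074746 183.84587457]
```

Emit:
step_arm([
  {"angular": [0,0,0],"travel": [0,0,17.7],"fingers": 0},
  {"angular": [0,0,0],"travel": [0,0,17.7],"fingers": 0},
  {"angular": [0,0,0],"travel": [0,0,17.7],"fingers": 0},
  {"angular": [0,0,0],"travel": [0,0,17.7],"fingers": 0},
  {"angular": [0,0,0],"travel": [0,0,17.6],"fingers": 0},
  {"angular": [0,0,0],"travel": [0,0,0],"fingers": 0},
  {"angular": [0,0,0],"travel": [-4.5,0,0],"fingers": 0},
  {"angular": [0,0,0],"travel": [-4.5,0,0],"fingers": 0},
  {"angular": [0,0,0],"travel": [-4.5,0,0],"fingers": 0},
  {"angular": [0,0,0],"travel": [-4.5,0,0],"fingers": 0},
  {"angular": [0,0,0.08],"travel": [-5.3,1.5,0],"fingers": 0},
  {"angular": [0,0,0.08],"travel": [-5.3,1.5,0],"fingers": 0},
])

```text
time_s: 11.6
ee_pos: [525.1, -125.7, 50.4]
eef_rot: [[0.13, 0.992, 0.002], [0.992, -0.13, 0.001], [0.001, 0.002, -1.0]]
force: [-0.1, 5.1, 2.1]
opening: -0.1
grasp_force: 2.1
```

```bash
python3 - <<'E'
from h import *
for th in(-.233,-1.1,-1.571): go(contact(L,th,66,21,48,1),th+p0[2]+np.pi/2)
print(env.sense()["force"])
E
```

```text
t 11.6 pos [ 525.1 -125.7   50.4] q [-17.  12.  89.   0.  79. -10.] travel [ 0.3 -1.5  2.4] wz -0.003 wx/wy tilt [0.0014 0.0017]
t 11.6 pos [ 525.1 -125.7   50.4] q [-17.  12.  89.   0.  79. -10.] travel [-57.4  -8.6   2.3] wz 0.864 wx/wy tilt [0.0014 0.0017]
t 11.6 pos [ 525.1 -125.7   50.4] q [-17.  12.  89.   0.  79. -10.] travel [-80.1 -31.6   2.3] wz 1.335 wx/wy tilt [0.0014 0.0017]
[-0.05048735  5.11803628  2.1037794 ]
```

Contact is good (5 N). I'll continue the arc.

Emit:
step_arm([
  {"angular": [0,0,0.085],"travel": [-5.6,1.4,0],"fingers": 0},
  {"angular": [0,0,0.085],"travel": [-5.6,1.4,0],"fingers": 0},
  {"angular": [0,0,0.085],"travel": [-5.6,1.4,0],"fingers": 0},
  {"angular": [0,0,0.085],"travel": [-5.6,1.4,0],"fingers": 0},
  {"angular": [0,0,0.085],"travel": [-5.6,1.4,0],"fingers": 0},
  {"angular": [0,0,0.085],"travel": [-5.6,1.4,0],"fingers": 0},
  {"angular": [0,0,0.085],"travel": [-5.6,1.4,0],"fingers": 0},
  {"angular": [0,0,0.085],"travel": [-5.6,1.4,0],"fingers": 0},
  {"angular": [0,0,0.085],"travel": [-5.6,1.4,0],"fingers": 0},
  {"angular": [0,0,0.085],"travel": [-5.6,1.4,0],"fingers": 0},
  {"angular": [0,0,0.085],"travel": [-5.6,1.4,0],"fingers": 0},
  {"angular": [0,0,0.085],"travel": [-5.6,1.4,0],"fingers": 0},
])

```text
time_s: 12.6
ee_pos: [502.7, -188.5, 50.3]
eef_rot: [[0.913, 0.408, 0.003], [0.408, -0.913, 0.0], [0.003, 0.001, -1.0]]
force: [3.3, 2.4, 0.3]
opening: 0.0
grasp_force: 1.9
```

```bash
python3 - <<'E'
from h import *
for th in(-1.253,-1.571): go(contact(L,th,66,21,48,1),th+p0[2]+np.pi/2)
print(env.sense()["force"])
E
```

```text
t 12.6 pos [ 502.7 -188.5   50.3] q [-25.  11.  90.   0.  79.  41.] travel [-1.1  0.3  2.3] wz -0.004 wx/wy tilt [0.003  0.0013]
t 12.6 pos [ 502.7 -188.5   50.3] q [-25.  11.  90.   0.  79.  41.] travel [-22.8   3.6   2.2] wz 0.314 wx/wy tilt [0.003  0.0013]
[3.27147528 2.35264581 0.30112786]
```

Emit:
step_arm([
  {"angular": [0,0,0.08],"travel": [-5.3,1.4,0],"fingers": 0},
  {"angular": [0,0,0.08],"travel": [-5.3,1.4,0],"fingers": 0},
  {"angular": [0,0,0.08],"travel": [-5.3,1.4,0],"fingers": 0},
  {"angular": [0,0,0.07],"travel": [-4.4,1.2,0],"fingers": 0},
  {"angular": [0,0,0],"travel": [0,0,0],"fingers": 0},
  {"angular": [0,0,0],"travel": [0,0,0],"fingers": 0},
])

```text
time_s: 13.1
ee_pos: [484.3, -199.9, 49.8]
eef_rot: [[0.993, 0.115, 0.001], [0.115, -0.993, -0.001], [0.001, 0.001, -1.0]]
force: [-0.1, 0.1, 0.1]
opening: -0.0
grasp_force: 0.1
```

Emit:
step_arm([
  {"angular": [0,0,0],"travel": [-1,0,0],"fingers": 0},
  {"angular": [0,0,0],"travel": [-1,0,0],"fingers": 0},
  {"angular": [0,0,0],"travel": [0,0,0],"fingers": 0},
])

```text
time_s: 13.35
ee_pos: [482.9, -200.1, 49.8]
eef_rot: [[0.993, 0.115, 0.002], [0.115, -0.993, -0.001], [0.002, 0.002, -1.0]]
force: [4.2, -2.7, 0.5]
opening: -0.1
grasp_force: 2.0
```

```bash
python3 - <<'E'
from h import *
go(contact(L,-1.571,66,21,48,1),-1.571+p0[2]+np.pi/2)
print(env.sense()["force"])
E
```

```text
t 13.35 pos [ 482.9 -200.1   49.8] q [-27.   9.  92.  -0.  79.  57.] travel [0.4 0.9 1.8] wz 0.009 wx/wy tilt [0.0021 0.0016]
[ 4.22176887 -2.66508698  0.53044343]
```

Emit:
step_arm([
  {"angular": [0,0,0],"travel": [-1,0,0],"fingers": 0},
  {"angular": [0,0,0],"travel": [-1,0,0],"fingers": 0},
  {"angular": [0,0,0],"travel": [0,0,0],"fingers": 0},
])

```text
time_s: 13.6
ee_pos: [482.8, -200.2, 49.9]
eef_rot: [[0.993, 0.115, 0.007], [0.115, -0.993, -0.002], [0.007, 0.002, -1.0]]
force: [13.7, -1.2, -4.2]
opening: 0.1
grasp_force: 6.9
```

Emit:
step_arm([
  {"angular": [0,0,0],"travel": [-1,0,0],"fingers": 0},
  {"angular": [0,0,0],"travel": [0,0,0],"fingers": 0},
])

```text
time_s: 13.77
ee_pos: [482.8, -200.2, 50.0]
eef_rot: [[0.993, 0.115, 0.009], [0.115, -0.993, -0.002], [0.009, 0.003, -1.0]]
force: [18.7, -2.5, -7.3]
opening: -0.2
grasp_force: 9.4
```

The force is rising with no further motion, so the lever is on its stop. I'll back off, lift and check.

Emit:
step_arm([
  {"angular": [0,0,0],"travel": [5,0,0],"fingers": 0},
  {"angular": [0,0,0],"travel": [15,0,0],"fingers": 0},
  {"angular": [0,0,0],"travel": [15,0,0],"fingers": 0},
  {"angular": [0,0,0],"travel": [0,0,-20],"fingers": 0},
  {"angular": [0,0,0],"travel": [0,0,-30],"fingers": 0},
  {"angular": [0,0,0],"travel": [0,0,-30],"fingers": 0},
  {"angular": [0,0,0],"travel": [0,0,-20],"fingers": 0},
  {"angular": [0,0,0],"travel": [-20,0,-5],"fingers": 0},
  {"angular": [0,0,0],"travel": [-30,0,0],"fingers": 0},
  {"angular": [0,0,0],"travel": [-30,0,0],"fingers": 0},
  {"angular": [0,0,0],"travel": [-30,0,0],"fingers": 0},
  {"angular": [0,0,0],"travel": [0,0,0],"fingers": 0},
])

```text
time_s: 14.77
ee_pos: [400.6, -208.4, 153.4]
eef_rot: [[0.994, 0.113, -0.004], [0.113, -0.994, 0.001], [-0.003, -0.001, -1.0]]
force: [-0.6, 0.9, 0.8]
opening: 0.2
grasp_force: 0.0
```

```bash
python3 - <<'E'
from h import *
a,_=env.get_image("top");b,_=env.get_image("wrist")
cv2.imwrite("pics/f.png",np.vstack([cv2.resize(a[135:260,220:410,::-1],(600,395)),cv2.resize(b[:,:,::-1],(600,375))[:200]]))
X,W,c,s=cloud();r,an=rigpol(W,L);k=(c[:,0]>90)&(c[:,1]<50)&(c[:,2]<60)&(r>30)&(r<96)&(abs(W[:,2]-90)<8)
print("lever",k.sum(),(np.percentile(an[k],2)+np.percentile(an[k],98))/2,np.median(an[k])) if k.any() else 0
print(s["time_s"],s["ee_pos"],s["force"])
E
```

```text
lever 22 -1.6448225615832337 -1.7673559706490225
14.8667 [ 403.87424709 -208.44163965  154.16377522] [ 0.32986326  0.5348664  -0.00474466]
```

View pics/f.png

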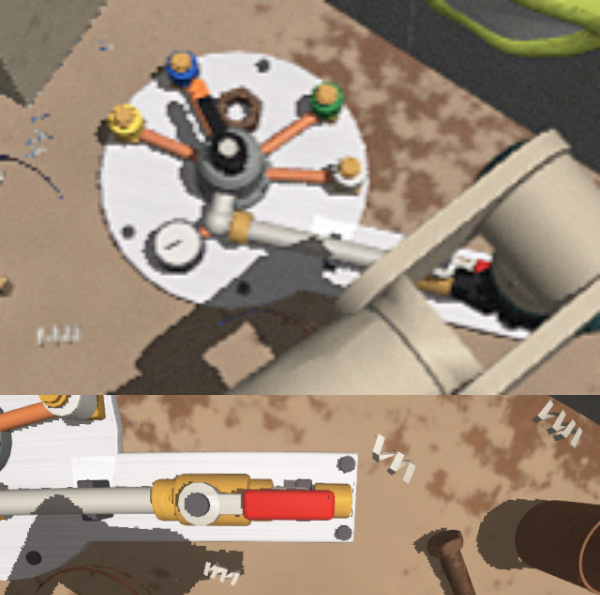

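The pointer lies on blue (180,65). The red lever runs along the pipe (290,505), and the loose things are undisturbed. The fingers are clear, so I'm handing it in.

```bash
python3 -c "
from workcell import env
print(env.finish_job())"
```

```text
the job is handed in; nothing more can be done
None
```

The job is handed in, verdict not shown: the pointer is on blue (about 1° off), the lever was then pushed open to its stop, and no loose item in view had moved; my first push passed over the pointer without touching it.

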